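# Park the multimeter in its charging bay

### The job

Slide the flat hand-held multimeter across the bench mat, broadside on, into the open mouth of the low aluminium charging bay, until it is fully home and the spring catch at the mouth has popped up behind it. Keep the meter flat on the bench, do not lift or tip it, and leave the other things on the bench where they are.

Things in the scene. Friction and masses are not known exactly. Their poses are not given: they have to be found in the camera images.
- meter: Multimeter lying loose on its back: grey block 180 mm long (y), 86 mm wide (x, too wide to grip), 40 mm high, 43 with the thin screen and flush dial on top; about 0.5 kg. Origin: centre of its underside, z up. At the start its long axis points roughly towards and away from the robot, its +x roughly towards the bay.
- bay: Charging bay, fixed: three low aluminium walls round a pocket 92 mm deep (x), 190 mm wide (y), no floor step. Origin: centre of the pocket on the bench = home of the meter's origin, x axes parallel; +x is the way in, open side -x. Back wall inner face x = 46 mm, 34 mm high. Side walls inner faces y = -95 and 95 mm, x -52 to 48, 28 mm high, 12 thick. Play about 3 mm in x, 5 mm in y.
- mouth (a point): Centre of the bay's mouth on the bench, 95 mm before the bay's origin (x = -95 mm in the bay's frame), axes as the bay's. Two flared guides 28 mm high run from here, 245 mm apart, to the side walls at x = -50 mm, 190 mm apart.
- catch (a joint): The bay's spring catch: a steel wedge 50 mm wide (y) mid-mouth, rising from the bench at bay x = -68 mm to a ridge 7 mm high at x = -49 mm, steep on its inner side. The meter presses it down (about 2.5 N) as it slides over; it springs up behind the meter once that is home. Value: depth pressed, m: 0 up, 0.007 flush with the bench.
- spool: Bystander: steel-grey solder spool standing on end, 60 mm diameter, 46 mm high. Origin at the centre of its underside.
- jar: Bystander: small jar with a white cap, 56 mm diameter, 60 mm high. Origin at the centre of its underside.
- canister: Bystander: aluminium canister, 60 mm diameter, 90 mm high. Origin at the centre of its underside.
- driver: Bystander: screwdriver lying on the bench along its x axis, about 200 mm long. Origin on the bench near its middle.
- syringe: Bystander: white empty syringe lying along its x axis, 135 mm long, 18 mm thick. Origin on the bench near its middle.
- cutters: Bystander: side cutters with two red handles lying along the x axis, 145 mm long, 12 mm thick. Origin on the bench near the middle.
Things that resemble listed ones, but are neither listed nor needed, are in the scene too. Leave any orange look-alike of the meter alone.

How it is judged:
By the outcome, as a careful person would: the job done as asked, in the order asked, and still so for the second after the job is handed in, with the robot touching nothing.
It also fails if it takes over 48 s, if anything falls off the work surface, if the arm or the gripper's body presses on something with over 40 N, if the wrist force passes 120 N, or if a joint passes its speed limit or range.

### The arm

A 6-joint arm with a two-finger parallel gripper is mounted at the origin on the work surface. World frame = base frame: x ahead of the robot, y to its left, z up, the work surface at z = 0. Lengths are in m, angles in degrees, forces in N, time in s.
With the tool pointing down it reaches from about 0.35 to 0.875 m from the base axis. Payload 4.2 kg.
Tool frame: the origin (TCP) lies on the centre line of the jaws, within the pads' length; the fingertips stand 11 mm ahead of it and the grasp point (between the pads) lies 8 mm behind it; z points along the fingers, x is the direction in which the jaws open and shut, and the axes are right-handed (so a half turn about z gives the same grasp; the last joint's range is limited). The gripper opens to 85 mm and grips with 20 to 120 N. Pads are 22 mm wide; open, the fingers measure 114 mm over their backs; the gripper's body (76 mm by 85 mm) begins 54 mm behind the grasp point. The pads swing forward as they close: fully open they stand 13 mm farther back than shut.
Start: joints at [-49.469, 22.042, 0.453, 0, -68.411, -14.817], TCP at [0.271, -0.563, 0.242] pointing down, gripper open.
Joint ranges: [-179.83, 179.83], [-69.29, 118.12], [-61.27, 80.66], [-181.25, 117.63], [-171.15, -9.14], [-177.46, 177.46]. Speed limits (degrees/s): [159.86, 159.86, 180, 180, 180, 180].

### API

Orientations are given as [roll, pitch, yaw] about the fixed x, y, z axes, in that order (R = Rz(yaw) Ry(pitch) Rx(roll)).
In Python, from station import * gives the robot as it stands.
- The arm moves only by the shell command python3 -m pendant 'ROWS' [OPENING]. ROWS is JSON, one flat list of numbers, 6 for each row, row after row: the shift along the tool's x, y, z in mm, then the turn, a rotation vector about the tool's x, y, z in degrees. A call has exactly 8 rows; each row shifts and turns the commanded pose from where the row before left it, along the tool's axes as they then stand; what a row does not reach is not made up. A row lasts 1/8 s, in which the tool goes at most 62.5 mm and 10.7 degrees, less where a joint would pass 70% of its speed; a pose out of reach is approached as far as the arm can. A call is refused whole if a number of a shift passes 62.5 or a number of a turn 10.7, either way. A call with a gripper value outside its range is refused whole. OPENING is the gripper command: -1 is fully open, 1 is shut, values between are in proportion, set as the call begins (- or left out, the last holds). The fingers move at their own pace and stop on an object; the grip force is fixed at half the most. Time passes only in rows, so rows that do not move let the fingers close, or fill a call up. It gives the time, the measured TCP pose, the force and the opening at its end, in the units of the state.
- get_state(): the state, without advancing time (a new reading comes with each control period).
- get_image(name): name is "scene" or "top" or "wrist"; returns (picture, depth): 384x512x3 uint8, red, green, blue; 384x512 float32, m along the optical axis (not along the pixel's ray), 0 where there is no reading.
- camera_model(name): a dict with "K" (3x3 intrinsics, pixels), "position" and "rotation" of the camera in the world; the wrist camera has in their place "tool_from_camera" (4x4, takes a point from camera to tool coordinates, whose origin is the TCP and whose axes are the tool frame's). Camera axes: x right, y down, z forward; pixel columns grow to the right and rows downward; lengths in m; the calibration is good to about 2 mm. A picture is of the moment at which its call begins: read the wrist's pose just before it. camera_model takes no time and is no camera call.
- close_job(): hands the job in, once; it reports no verdict.
The state is a dict: "time_s": time; "joints": joint angles; "qvel": joint speeds; "effort": joint torques, N m; "eef_pos": TCP position; "tool_rot": TCP orientation; "force": force on the tool from outside, world axes, zero at the start; "moment": the same for the moment, N m; "finger_gap": finger opening in m.
Only numpy, scipy, OpenCV 4.12 (cv2) and the standard library are available. Lean on these libraries where they do the work, as an engineer would, in place of code of your own. Each camera call takes 0.05 s, during which the arm holds its last target. There are 200 camera calls.

## Working session

There is one attempt and no reset: what is moved stays moved. The work goes in short steps, Python scripts to look and compute and a shell command to move; the robot and the scene stay as the last step left them, time stands still between calls to the robot, and variables do not carry over. Pictures are saved under pics/ and viewed, on a budget of 10 in all, crops included, one or two more only if the job needs it, and the job is handed in when it is done.

```bash
ls; mkdir -p pics; python3 - <<'E'
from station import *
import cv2,numpy as np
print(get_state())
for n in ("scene","top"):
    im,d=get_image(n); np.savez(f"pics/{n}0.npz",im=im,d=d); cv2.imwrite(f"pics/{n}0.png",im[:,:,::-1]); c=camera_model(n); print(n,c)
print(camera_model("wrist"))
E
```

```text
pics
{'time_s': 0.0, 'joints': array([-4.94703420e+01,  2.20907742e+01,  3.79617861e-01, -2.77679862e-02,
       -6.84121712e+01, -1.48159882e+01]), 'qvel': array([-0.04364549, -0.05958091,  0.02998069,  0.11287162,  0.00615902,
       -0.05322404]), 'effort': array([ 1.19201020e-03, -3.92286086e+01,  1.88406676e+01,  4.18643698e+00,
       -4.63395481e-03,  2.33286158e-05]), 'eef_pos': array([ 0.27093336, -0.56259715,  0.24122349]), 'tool_rot': array([-1.79993403e+02, -1.25826381e-01,  1.15703418e+02]), 'force': array([-0.68932049, -0.24655802, -0.32766052]), 'moment': array([-0.00023322,  0.01621714,  0.01464193]), 'finger_gap': 0.08526985168003132}
scene {'K': array([[350.99679684,   0.        , 254.99877543],
       [  0.        , 350.99679684, 192.64836067],
       [  0.        ,   0.        ,   1.        ]]), 'position': array([ 1.21382555, -0.30402485,  0.71526415]), 'rotation': array([-133.18116466,    1.1345321 ,   65.7525129 ])}
top {'K': array([[400.23382318,   0.        , 252.97119343],
       [  0.        , 400.23382318, 192.42134853],
       [  0.        ,   0.        ,   1.        ]]), 'position': array([ 0.3944092 , -0.0410282 ,  1.07620764]), 'rotation': array([-170.00972498,    1.05274284,  -89.94406699])}
{'K': array([[313.70589343,   0.        , 257.75115821],
       [  0.        , 313.70589343, 195.96153027],
       [  0.        ,   0.        ,   1.        ]]), 'tool_from_camera': array([[ 9.99999313e-01,  1.09389862e-03,  4.22188970e-04,
        -1.04497415e-05],
       [-1.17042478e-03,  9.52876359e-01,  3.03356679e-01,
        -7.72760559e-02],
       [-7.04524359e-05, -3.03356964e-01,  9.52876984e-01,
        -1.30708007e-01],
       [ 0.00000000e+00,  0.00000000e+00,  0.00000000e+00,
         1.00000000e+00]])}
```

View pics/top0.png

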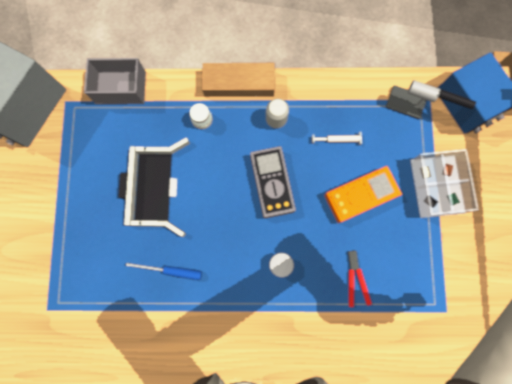

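View pics/scene0.png

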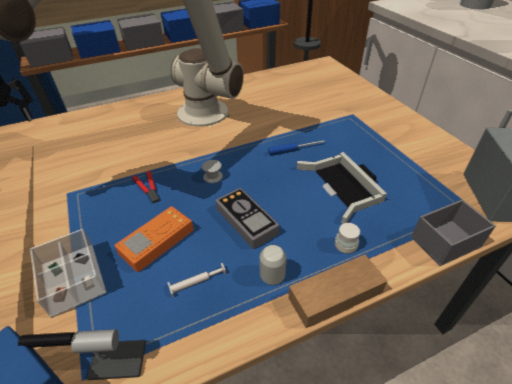

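The top view shows the grey meter at about (272,182) and the orange look-alike at (364,194), which I leave alone. The bay (white walls, black pocket) is at (150,186), mouth facing right towards the meter. The white catch is at (173,187). The only thing that could be taken for the meter is the orange one. The scene view agrees: grey meter (247,215), orange one (155,238), bay (345,185).

Next I measure both in the two views.

```bash
cat > h.py <<'E'
import numpy as np,cv2
from scipy.spatial.transform import Rotation as R
from station import *
def cloud(n,d):
    c=camera_model(n);K=c["K"];v,u=np.indices(d.shape)
    p=np.stack([(u-K[0,2])/K[0,0]*d,(v-K[1,2])/K[1,1]*d,d],-1)
    if "rotation" in c: return p@R.from_euler("xyz",c["rotation"],degrees=True).as_matrix().T+c["position"]
    s=get_state();T=c["tool_from_camera"];q=p@T[:3,:3].T+T[:3,3]
    return q@R.from_euler("xyz",s["tool_rot"],degrees=True).as_matrix().T+s["eef_pos"]
def rect(P,ax):  # centre, sizes, direction of long side
    (c,s,a)=cv2.minAreaRect((P[:,:2]*1000).astype(np.float32)); return np.round(c,1),np.round(s,1),round(a,2)
def clean(mask):
    n,l,st,_=cv2.connectedComponentsWithStats(mask.astype(np.uint8)); return l==1+np.argmax(st[1:,4])
E
python3 - <<'E'
from h import *
for n in ("top","scene"):
    z=np.load(f"pics/{n}0.npz");im,d=z["im"],z["d"];P=cloud(n,d);hsv=cv2.cvtColor(im,cv2.COLOR_RGB2HSV)
    h=P[...,2]; mat=(hsv[...,1]>180)&(abs(h)<.02)&(d>0); print(n,"mat z",np.median(h[mat]),h[mat].std())
    def roi(x0,x1,y0,y1): return (P[...,0]>x0)&(P[...,0]<x1)&(P[...,1]>y0)&(P[...,1]<y1)
    m=clean(roi(.2,.7,-.2,.08)&(h>.03)&(h<.055)&(hsv[...,1]<110)) if n=="top" else clean(roi(.33,.58,-.18,.0)&(h>.03)&(h<.055)&(hsv[...,1]<140))
    print("meter",m.sum(),"z",np.percentile(h[m],[5,50,95]),rect(P[m],0))
    b=clean(roi(.2,.62,.08,.4)&(h>.012)&(h<.05))
    print("bay",b.sum(),np.percentile(h[b],[5,50,95]),rect(P[b],0), P[b].min(0),P[b].max(0))
    if n=="top":
        for nm,uv in dict(driver=(180,271),spool=(281,265),jar=(200,116),can=(277,113),syr=(335,139),cut=(352,270),orange=(364,194),meter=(272,182)).items(): print(nm,P[uv[1],uv[0]].round(3))
    # 1mm orthographic map: x up, y left
    sc=1.5;W,H=800,500
    o=np.zeros((H,W,3),np.uint8);uu=((.36-P[...,1])*1000*sc).astype(int);vv=((.63-P[...,0])*1000*sc).astype(int)
    k=(uu>=0)&(uu<W)&(vv>=0)&(vv<H)&(d>0);o[vv[k],uu[k]]=im[k][:,::-1];o=cv2.dilate(o,np.ones((3,3)));cv2.imwrite(f"pics/ortho_{n}.png",o)
E
```

```text
top mat z 0.012748169844820634 0.002891893533168782
meter 2044 z [0.03809599 0.04229441 0.04578919] (array([608.2, -71.4]), array([180. ,  86.1]), 11.68)
bay 804 [0.01903155 0.03026224 0.0364106 ] (array([520.4, 274. ]), array([230.6,  96.4]), 43.69) [0.46395551 0.16147647 0.01211632] [0.61966622 0.34082278 0.03985468]
driver [0.374 0.167 0.027]
spool [ 0.389 -0.093  0.047]
jar [0.782 0.12  0.059]
can [ 0.776 -0.085  0.092]
syr [ 0.73  -0.246  0.016]
cut [ 0.377 -0.279  0.013]
orange [ 0.571 -0.311  0.045]
meter [ 0.604 -0.072  0.046]
scene mat z 0.013263361881595825 0.004138457377533518
meter 421 z [0.03804856 0.04218291 0.04496894] (array([554.4, -86. ]), array([67. , 86.2]), 12.48)
bay 636 [0.01391475 0.02844667 0.03560957] (array([518.8, 272.1]), array([228.8,  98.1]), 43.99) [0.46410358 0.15975267 0.01209729] [0.61988004 0.3382656  0.0377283 ]
```

```bash
python3 - <<'E'
from h import *
for n in ("top","scene"):
    z=np.load(f"pics/{n}0.npz");im,d=z["im"],z["d"];P=cloud(n,d);hsv=cv2.cvtColor(im,cv2.COLOR_RGB2HSV)
    h=P[...,2]
    def roi(x0,x1,y0,y1): return (P[...,0]>x0)&(P[...,0]<x1)&(P[...,1]>y0)&(P[...,1]<y1)
    q=roi(.48,.7,.03,.08);print(n,"mat z",h[q].mean(),h[q].std(), "wood", h[roi(.2,.24,-.1,.1)].mean())
    m=clean(roi(.48,.74,-.18,.05)&(h>.032)&(h<.055))
    print("meter",m.sum(),"z",np.percentile(h[m],[5,50,95]),rect(P[m],0))
    b=clean(roi(.42,.76,.1,.4)&(h>.015)&(h<.05))
    print("bay",b.sum(),np.percentile(h[b],[5,50,95]),rect(P[b],0), P[b].min(0),P[b].max(0))
    B=P[b]; 
    # rows of the back wall: outer long line via pca of y>..
    w=clean(b&(h>.0305)); print("back wall",rect(P[w],0),np.median(P[w][:,2]))
    # 1.5 px/mm map: x up, y left
    sc=1.6;W,H=800,560
    o=np.zeros((H,W,3),np.uint8);uu=((.37-P[...,1])*1000*sc).astype(int);vv=((.76-P[...,0])*1000*sc).astype(int)
    k=(uu>=0)&(uu<W)&(vv>=0)&(vv<H)&(d>0);o[vv[k],uu[k]]=im[k][:,::-1];o=cv2.dilate(o,np.ones((4,4)));cv2.imwrite(f"pics/ortho_{n}.png",o)
E
```

```text
top mat z 0.0017701630430829937 0.001995739505178553 wood 0.00021819730084252724
meter 2154 z [0.03817619 0.04232807 0.04580386] (array([608.2, -71.4]), array([180. ,  86.1]), 11.68)
bay 1368 [0.01876275 0.02993258 0.03654534] (array([598.8, 250.2]), array([181.1, 267.3]), 89.19) [0.46395551 0.15793018 0.01502682] [0.7312057  0.34082278 0.03985468]
back wall (array([600.9, 318.5]), array([ 41.5, 212.9]), 89.24) 0.03404208192102409
scene mat z -0.011031148624002491 0.09875679101096854 wood 0.0188324009859532
meter 1668 z [0.03715505 0.0424893  0.04520078] (array([609.1, -74.2]), array([179.3,  86.5]), 12.04)
bay 1096 [0.01673113 0.0289272  0.03591111] (array([599.3, 247.9]), array([180.5, 267.5]), 89.03) [0.46410358 0.15546296 0.01502339] [0.73156791 0.3382656  0.03811408]
back wall (array([598.8, 316.9]), array([ 37.9, 213.4]), 89.01) 0.03446938224372231
```

View pics/ortho_top.png

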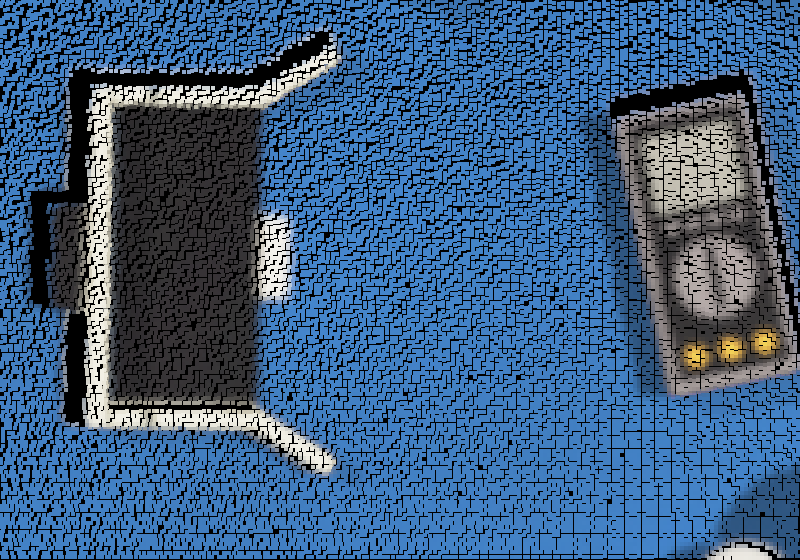

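Two views agree:

| Item | Position (x, y) | Yaw or angle | Check |
|---|---|---|---|
| Meter | about (0.609, -0.073) | long axis 11.8°, so yaw about 101.8° | 180x86 mm, top at 42 mm |
| Bay | about (0.600, 0.255) | 89.1° | wall tops at 34 and 29 mm |

The ortho picture shows the pocket at u 110–258, the catch at (273,257) and the grey meter at (705,235).

I'll push with open fingers straddling the catch, tool yaw about 179°. First I turn, then travel.

```bash
python3 -m pendant '[0,0,0,0,0,-7.92, 0,0,0,0,0,-7.92, 0,0,0,0,0,-7.92, 0,0,0,0,0,-7.92, 0,0,0,0,0,-7.92, 0,0,0,0,0,-7.92, 0,0,0,0,0,-7.92, 0,0,0,0,0,-7.92]' -1
python3 -m pendant '[-21,25,0,0,0,0, -21,25,0,0,0,0, -21,25,0,0,0,0, -21,25,0,0,0,0, -21,25,0,0,0,0, -21,25,0,0,0,0, -21,25,0,0,0,0, -21,25,0,0,0,0]'
```

```text
time_s: 1.1
eef_pos: [0.2711, -0.5628, 0.2416]
tool_rot: [179.9, -0.0, 179.3]
force: [-0.2, -1.2, -0.1]
finger_gap: 0.0849
time_s: 2.1
eef_pos: [0.4428, -0.3648, 0.2419]
tool_rot: [180.0, -0.0, 179.1]
force: [-0.4, -0.0, -0.7]
finger_gap: 0.085
```

```bash
python3 -m pendant '[-20,25,0,0,0,0, -20,25,0,0,0,0, -20,25,0,0,0,0, -20,25,0,0,0,0, -20,25,0,0,0,0, -20,25,0,0,0,0, -20,25,0,0,0,0, -18,25,0,0,0,0]'
python3 - <<'E'
from h import *
print(get_state()["eef_pos"])
im,d=get_image("wrist");P=cloud("wrist",d);h=P[...,2]
cv2.imwrite("pics/w1.png",im[:,:,::-1])
print(P[...,1].max(),P[...,0].min(),P[...,0].max())
m=clean((h>.032)&(h<.055)&(P[...,1]>-.18)&(P[...,1]<.05)&(P[...,0]>.45)&(P[...,0]<.75))
print("meter",m.sum(),np.median(h[m]),rect(P[m],0),P[m].min(0),P[m].max(0))
E
```

```text
time_s: 3.1
eef_pos: [0.604, -0.1674, 0.2416]
tool_rot: [180.0, -0.1, 179.1]
force: [0.3, -0.7, 0.4]
finger_gap: 0.086
[ 0.60395624 -0.16742124  0.24163006]
0.18375088118711366 0.24112173559293515 0.9424216492655388
meter 9984 0.04023085785764417 (array([610. , -71.3]), array([179.3,  85.9]), 11.97) [ 0.51438398 -0.13026726  0.03205696] [ 0.70528114 -0.01252728  0.04446133]
```

View pics/w1.png

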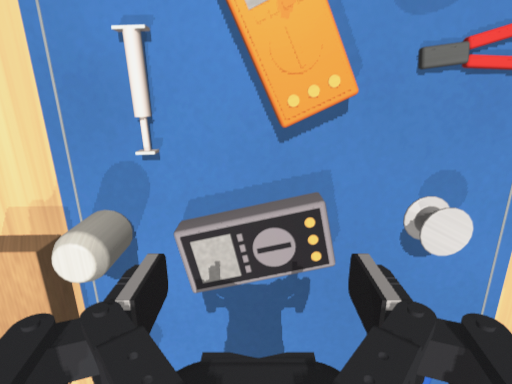

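The wrist view shows the grey meter at (260,243), with its long face square to the tool and the fingers straddling it. The orange look-alike is at (295,60), clear behind. The fit is (0.610, -0.071), 12.0°, which matches the other views. Now the fingertip height and the clearance to the orange one.

```bash
python3 - <<'E'
from h import *
im,d=get_image("wrist");P=cloud("wrist",d);e=get_state()["eef_pos"]
f=(P[...,2]>.15)&(d>0)
for s in (P[...,0]<e[0],P[...,0]>e[0]):
    q=P[f&s]-e; low=q[q[:,2]<q[:,2].min()+.02]; print("lowest rel TCP",q[:,2].min().round(4),"y",low[:,1].min().round(4),low[:,1].max().round(4),"x",low[:,0].min().round(3),low[:,0].max().round(3))
hsv=cv2.cvtColor(im,cv2.COLOR_RGB2HSV); o=clean((hsv[...,0]>8)&(hsv[...,0]<18)&(hsv[...,1]>180)&(P[...,2]>.02)&(P[...,2]<.06)); print("orange max y",P[o][:,1].max())
E
```

```text
lowest rel TCP 0.0009 y -0.0113 0.0121 x -0.056 -0.042
lowest rel TCP 0.0006 y -0.0122 0.0112 x 0.043 0.057
orange max y -0.21634476688158824
```

Open fingertips sit about level with the TCP, ±57 mm in x and ±12 mm in y. I go down to TCP z of about 12 mm.

```bash
python3 -m pendant '[0,0,40,0,0,0, 0,0,40,0,0,0, 0,0,40,0,0,0, 0,0,40,0,0,0, 0,0,35,0,0,0, 0,0,22,0,0,0, 0,0,9,0,0,0, 0,0,4,0,0,0]'
python3 -m pendant '[0,8,0,0,0,0, 0,8,0,0,0,0, 0,8,0,0,0,0, 0,8,0,0,0,0, 0,8,0,0,0,0, 0,8,0,0,0,0, 0,8,0,0,0,0, 0,8,0,0,0,0]'
```

```text
time_s: 4.2
eef_pos: [0.6036, -0.1687, 0.0122]
tool_rot: [-180.0, -0.0, 179.1]
force: [-0.1, -0.3, -0.4]
finger_gap: 0.0856
time_s: 5.2
eef_pos: [0.6043, -0.104, 0.0123]
tool_rot: [-180.0, -0.0, 179.1]
force: [-1.2, -2.7, 1.5]
finger_gap: 0.0857
```

```bash
python3 -m pendant '[0,8,0,0,0,0, 0,8,0,0,0,0, 0,8,0,0,0,0, 0,8,0,0,0,0, 0,8,0,0,0,0, 0,8,0,0,0,0, 0,8,0,0,0,0, 0,8,0,0,0,0]'
cat > look.py <<'E'
from h import *
import sys
n=sys.argv[1]
print(get_state()["eef_pos"])
for c in ("top","scene"):
    im,d=get_image(c);P=cloud(c,d);h=P[...,2];e=get_state()["eef_pos"]
    cv2.imwrite(f"pics/{c}_{n}.png",im[:,:,::-1])
    m=clean((h>.036)&(h<.05)&(P[...,1]>e[1]+.0)&(P[...,1]<e[1]+.14)&(P[...,0]>.45)&(P[...,0]<.75))
    print(c,m.sum(),np.median(h[m]),rect(P[m],0))
E
python3 look.py a
```

```text
time_s: 6.2
eef_pos: [0.6056, -0.0399, 0.0123]
tool_rot: [180.0, -0.0, 179.1]
force: [0.5, -3.5, -0.5]
finger_gap: 0.0853
[ 0.60558848 -0.03986873  0.01227755]
top 866 0.042338728713511964 (array([570. ,  16.3]), array([84.3, 81.4]), 88.01)
scene 1108 0.04281011998193157 (array([619.8,  12.9]), array([ 85.8, 180.2]), 89.34)
```

View pics/scene_a.png

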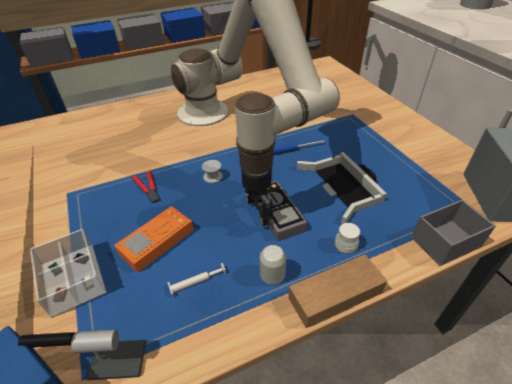

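The scene view shows the meter turned square at (280,210), flat and in contact with both fingers: fit (0.619, 0.014), yaw about 89.3°. It sits about 20 mm too far in x, so I push on a slant.

```bash
python3 -m pendant '[1,8,0,0,0,0, 2,8,0,0,0,0, 2,8,0,0,0,0, 2,8,0,0,0,0, 2,8,0,0,0,0, 2,8,0,0,0,0, 2,8,0,0,0,0, 2,8,0,0,0,0]'
python3 look.py b
```

```text
time_s: 7.3
eef_pos: [0.5917, 0.0244, 0.0124]
tool_rot: [-180.0, 0.0, 179.1]
force: [1.5, -4.0, 0.5]
finger_gap: 0.0859
[0.59165042 0.02435269 0.01239685]
top 776 0.04223244033459972 (array([552.1,  81. ]), array([76.7, 83.9]), 1.54)
scene 935 0.04278700680452718 (array([605.6,  77.2]), array([ 86.5, 178.3]), 89.58)
```

```bash
python3 -m pendant '[1.5,7,0,0,0,0, 1.5,7,0,0,0,0, 1.5,7,0,0,0,0, 1.5,7,0,0,0,0, 1,7,0,0,0,0, 0,7,0,0,0,0, 0,7,0,0,0,0, 0,7,0,0,0,0]'
python3 look.py c
python3 - <<'E'
from h import *
import cv2
im=cv2.imread("pics/scene_c.png");cv2.imwrite("pics/scene_c2.png",cv2.resize(im[120:250,220:410],None,fx=4,fy=4,interpolation=cv2.INTER_CUBIC))
E
```

```text
time_s: 8.4
eef_pos: [0.5854, 0.0803, 0.0122]
tool_rot: [-180.0, -0.0, 179.1]
force: [0.5, -3.6, 1.2]
finger_gap: 0.0855
[0.58542072 0.08029162 0.01223118]
top 714 0.042187078827916724 (array([545.5, 137.5]), array([75.4, 81. ]), 2.54)
scene 837 0.04282231402597536 (array([601.9, 128.8]), array([174.3,  94.5]), 0.04)
```

View pics/scene_c2.png

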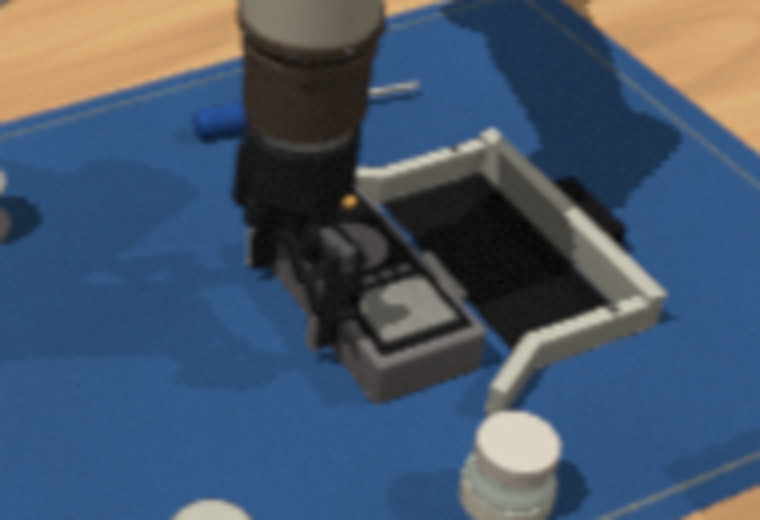

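The crop shows the meter, flat and square, about to enter between the guides. It is well centred, within about 2 mm. The fingers sit 14 mm off the meter's centre, so I back off, recentre and push on.

```bash
python3 -m pendant '[0,-12,0,0,0,0, -6,0,0,0,0,0, -6,0,0,0,0,0, -3,4,0,0,0,0, 0,8,0,0,0,0, 0.5,7,0,0,0,0, 0.5,7,0,0,0,0, 0.5,7,0,0,0,0]'
python3 -m pendant '[0.5,7,0,0,0,0, 0.5,7,0,0,0,0, 0.5,7,0,0,0,0, 0.5,7,0,0,0,0, 0,6,0,0,0,0, 0,6,0,0,0,0, 0,6,0,0,0,0, 0,6,0,0,0,0]'
python3 look.py d
```

```text
time_s: 9.5
eef_pos: [0.599, 0.1008, 0.0122]
tool_rot: [-180.0, -0.0, 179.1]
force: [-0.0, -3.9, 0.1]
finger_gap: 0.0856
time_s: 10.5
eef_pos: [0.5982, 0.1531, 0.0122]
tool_rot: [-180.0, -0.0, 179.1]
force: [0.1, -2.9, -0.6]
finger_gap: 0.0851
[0.59822096 0.15305584 0.0122339 ]
top 891 0.04238595002259449 (array([552.1, 209.7]), array([90.7, 85.5]), 0.29)
scene 600 0.04280962962846563 (array([611.7, 203.4]), array([ 93.8, 148.7]), 87.33)
```

```bash
python3 -m pendant '[0,5,0,0,0,0, 0,5,0,0,0,0, 0,5,0,0,0,0, 0,5,0,0,0,0, 0,5,0,0,0,0, 0,5,0,0,0,0, 0,5,0,0,0,0, 0,5,0,0,0,0]'
python3 -m pendant '[0,1,0,0,0,0, 0,1,0,0,0,0, 0,1,0,0,0,0, 0,1,0,0,0,0, 0,1,0,0,0,0, 0,0.5,0,0,0,0, 0,0.5,0,0,0,0, 0,0.5,0,0,0,0]'
```

```text
time_s: 11.6
eef_pos: [0.599, 0.193, 0.0124]
tool_rot: [-180.0, -0.0, 179.1]
force: [-0.5, -3.3, 1.9]
finger_gap: 0.0859
time_s: 12.6
eef_pos: [0.599, 0.1991, 0.0123]
tool_rot: [-180.0, -0.0, 179.1]
force: [-0.6, -3.9, 0.8]
finger_gap: 0.0855
```

Predicted home is TCP y of about 0.200–0.203. I creep on until the back wall stops it.

```bash
python3 -m pendant '[0,0.5,0,0,0,0, 0,0.5,0,0,0,0, 0,0.5,0,0,0,0, 0,0.5,0,0,0,0, 0,0.5,0,0,0,0, 0,0.5,0,0,0,0, 0,0,0,0,0,0, 0,0,0,0,0,0]'
```

```text
time_s: 13.6
eef_pos: [0.599, 0.2023, 0.0123]
tool_rot: [-180.0, -0.0, 179.1]
force: [-0.8, -3.2, 1.2]
finger_gap: 0.0855
```

```bash
python3 -m pendant '[0,0.5,0,0,0,0, 0,0.5,0,0,0,0, 0,0.5,0,0,0,0, 0,0.5,0,0,0,0, 0,0,0,0,0,0, 0,0,0,0,0,0, 0,0,0,0,0,0, 0,0,0,0,0,0]'
```

```text
time_s: 14.6
eef_pos: [0.5991, 0.2043, 0.0123]
tool_rot: [180.0, 0.0, 179.1]
force: [0.5, -2.3, 1.3]
finger_gap: 0.0851
```

```bash
python3 -m pendant '[0,0.5,0,0,0,0, 0,0.5,0,0,0,0, 0,0.5,0,0,0,0, 0,0.5,0,0,0,0, 0,0,0,0,0,0, 0,0,0,0,0,0, 0,0,0,0,0,0, 0,0,0,0,0,0]'
python3 look.py e
python3 - <<'E'
import cv2
im=cv2.imread("pics/scene_e.png");cv2.imwrite("pics/scene_e2.png",cv2.resize(im[120:250,220:410],None,fx=4,fy=4,interpolation=cv2.INTER_CUBIC))
E
```

```text
time_s: 15.6
eef_pos: [0.5992, 0.2045, 0.0123]
tool_rot: [-179.9, -0.1, 179.1]
force: [1.7, -9.0, 1.0]
finger_gap: 0.085
[0.59919852 0.20451779 0.01228335]
top 884 0.042229939522448134 (array([552.4, 266.1]), array([96. , 90.5]), 89.69)
scene 541 0.04247127344691137 (array([613.4, 258.1]), array([105. , 146.1]), 89.93)
```

View pics/scene_e2.png

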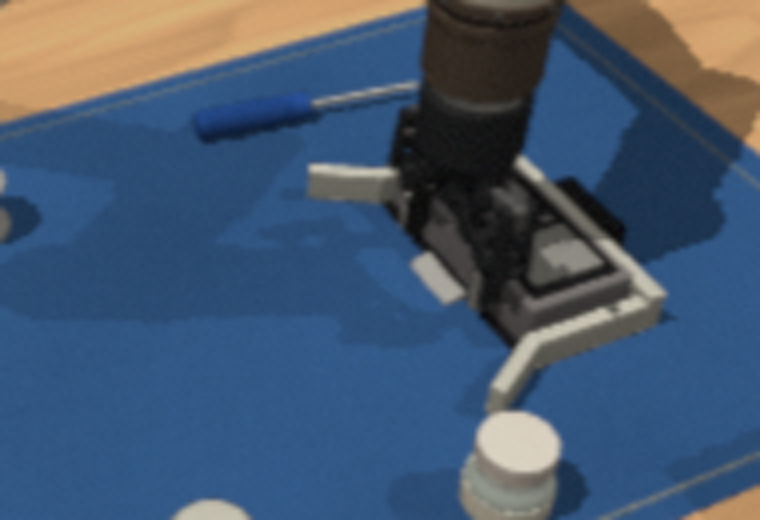

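The crop shows the meter in the pocket against the back wall, with the catch visible at (437,277) behind it. Force rose to 9 N while the tool stalled, so it is at the wall. I give one more small nudge, then back off and lift.

```bash
python3 -m pendant '[0,0.5,0,0,0,0, 0,0.5,0,0,0,0, 0,0,0,0,0,0, 0,0,0,0,0,0, 0,0,0,0,0,0, 0,0,0,0,0,0, 0,0,0,0,0,0, 0,0,0,0,0,0]'
python3 -m pendant '[0,-6,0,0,0,0, 0,-12,0,0,0,0, 0,-12,0,0,0,0, 0,-10,-10,0,0,0, 0,0,-30,0,0,0, 0,0,-50,0,0,0, 0,0,-50,0,0,0, 0,0,-50,0,0,0]'
python3 -m pendant '[0,-40,0,0,0,0, 0,-40,0,0,0,0, 0,-40,0,0,0,0, 0,-40,0,0,0,0, 0,-30,0,0,0,0, 0,-20,0,0,0,0, 0,0,0,0,0,0, 0,0,0,0,0,0]'
python3 - <<'E'
from h import *
z=np.load("pics/top0.npz")
for c in ("top","scene"):
    im,d=get_image(c);P=cloud(c,d);h=P[...,2]
    cv2.imwrite(f"pics/{c}_f.png",im[:,:,::-1])
    m=clean((h>.0375)&(h<.05)&(P[...,1]>.15)&(P[...,1]<.33)&(P[...,0]>.45)&(P[...,0]<.75))
    print(c,m.sum(),np.median(h[m]),rect(P[m],0))
    if c=="top":
        t=cv2.imread("pics/top_f.png")[120:250,110:300]; t=cv2.resize(t,None,fx=4,fy=4,interpolation=cv2.INTER_CUBIC)
        cv2.imwrite("pics/top_f2.png",t)
    else:
        cv2.imwrite("pics/scene_f2.png",cv2.resize(im[120:250,260:410,::-1],None,fx=5,fy=4.5,interpolation=cv2.INTER_CUBIC)[:595])
    # catch height: strip behind the meter
    k=(abs(P[...,0]-.599)<.02)&(P[...,1]>.175)&(P[...,1]<.212)&(h<.02)
    for y in np.arange(.176,.212,.005):
        q=k&(abs(P[...,1]-y)<.0025); print(round(y,3),q.sum(),np.median(h[q]).round(4) if q.any() else None,end=" | ")
    print()
E
```

```text
time_s: 16.7
eef_pos: [0.5992, 0.2046, 0.0123]
tool_rot: [-179.8, -0.1, 179.1]
force: [3.4, -11.9, 1.0]
finger_gap: 0.0852
time_s: 17.7
eef_pos: [0.5984, 0.1668, 0.2049]
tool_rot: [180.0, 0.1, 179.1]
force: [0.6, 0.3, 0.1]
finger_gap: 0.0853
time_s: 18.7
eef_pos: [0.5952, -0.0423, 0.2025]
tool_rot: [180.0, 0.0, 179.1]
force: [-0.0, 0.4, 0.4]
finger_gap: 0.0854
top 2 0.03826373830123386 (array([587.2, 305.9]), array([3., 0.]), -93.18)
0.176 0 None | 0.181 0 None | 0.186 0 None | 0.191 0 None | 0.196 0 None | 0.201 0 None | 0.206 0 None | 0.211 0 None | 
scene 1164 0.04273614806187981 (array([596.3, 257.8]), array([180.7,  91.9]), 0.05)
0.176 8 0.0018 | 0.181 19 0.0019 | 0.186 14 0.0025 | 0.191 19 0.0025 | 0.196 18 0.0046 | 0.201 22 0.007 | 0.206 8 0.0069 | 0.211 5 0.0029 |
```

View pics/scene_f2.png

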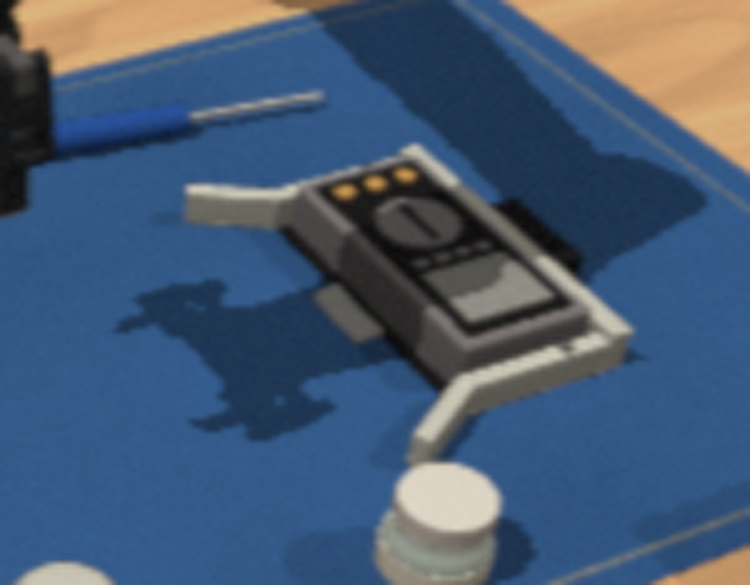

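View pics/top_f.png

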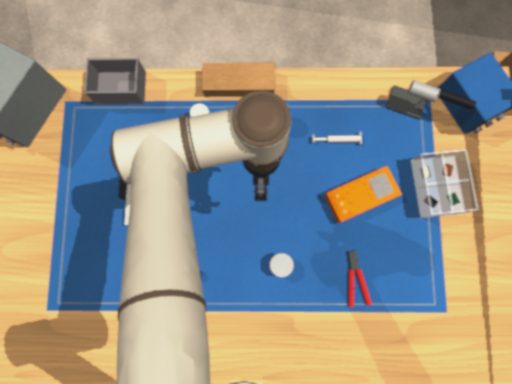

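The scene crop shows the meter flat in the pocket against the back wall, with the catch wedge at (350,310) standing behind it. The top view, partly hidden by the arm, shows the spool (281,265), cutters, syringe and orange meter where they were. I compare the catch profile with its untouched profile at the start.

```bash
python3 - <<'E'
from h import *
def prof(P,tag):
    h=P[...,2]
    for y in np.arange(.176,.217,.005):
        q=(abs(P[...,0]-.599)<.02)&(abs(P[...,1]-y)<.0025)&(h<.02); print(round(y,3),np.percentile(h[q],[50,90]).round(4) if q.any() else None,end=" | ")
    print(tag)
a=np.load("pics/scene0.npz");im1,d1=get_image("scene")
P0,P1=cloud("scene",a["d"]),cloud("scene",d1)
prof(P0,"start");prof(P1,"now")
for nm,(x,y,r) in dict(jar=(.782,.12,.05),can=(.776,-.085,.05),spool=(.389,-.093,.05),driver=(.374,.167,.1),syr=(.73,-.246,.08)).items():
    f=lambda P:np.median(P[(np.hypot(P[...,0]-x,P[...,1]-y)<r)&(P[...,2]>.012)&(P[...,2]<.12)],0).round(4)
    print(nm,f(P0),f(P1))
E
```

```text
0.176 [0.0031 0.0044] | 0.181 [0.0023 0.0033] | 0.186 [0.0026 0.0039] | 0.191 [0.0032 0.0056] | 0.196 [0.0046 0.0075] | 0.201 [0.0067 0.0099] | 0.206 [0.0069 0.0083] | 0.211 [0.0026 0.0049] | 0.216 [0.0028 0.0048] | start
0.176 [0.0025 0.0041] | 0.181 [0.0026 0.0035] | 0.186 [0.003  0.0044] | 0.191 [0.0033 0.0051] | 0.196 [0.0043 0.0073] | 0.201 [0.0056 0.008 ] | 0.206 [0.0067 0.0088] | 0.211 [0.0042 0.0144] | 0.216 [0.0103 0.0183] | now
jar [0.8008 0.1123 0.0536] [0.8009 0.1124 0.0538]
can [ 0.8096 -0.0946  0.0772] [ 0.8093 -0.095   0.0773]
spool [ 0.397  -0.0974  0.0466] [ 0.3966 -0.0971  0.0462]
driver [0.3762 0.1641 0.0218] [0.3773 0.1675 0.0222]
syr [ 0.7351 -0.2648  0.0172] [ 0.7349 -0.2672  0.0171]
```

The catch is back to its starting profile behind the meter, and the bystanders are unmoved. I hand the job in.

```bash
python3 -c "from station import *; print(close_job())"
```

```text
the job is handed in; nothing more can be done
None
```

The grey multimeter is fully home in the charging bay with the catch up behind it, and the job is handed in at about 19 s of the 48 s allowed. I pushed it flat with the open fingers either side of the catch. The push squared it up, I slanted the path to centre it, and I slid it in until it stopped on the back wall. The highest force I read was about 12 N.

**Last checks:**
- **Meter:** it lies flat, top at about 43 mm, at roughly (0.596, 0.258) and parallel to the bay. This comes from the scene camera only, because the arm hid the bay from the top camera. The scene camera reads a few millimetres off the top camera.
- **Catch:** its height profile is the same as before the push to within about 1 mm, with the ridge at about 7 mm.
- **Other things:** the jar, canister and spool read within 0.5 mm of their starting places, and the orange meter and cutters look unmoved in the top picture. The driver and syringe readings differ by 2–3 mm, which I put down to shadow and arm cover, since the arm never went near them.

**Disagreement:** the meter stopped about 3 mm deeper than I had predicted. That is within the 2–3 mm by which the two cameras disagree.

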